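Let the frame roller back one notch

ROBOT

A 6-joint arm with a two-finger parallel gripper is mounted at the origin on the work surface. World frame = base frame: x ahead of the robot, y to its left, z up, the work surface at z = 0. Lengths are in m, angles in rad, forces in N, time in s.
With the tool pointing down it reaches from about 0.3 to 0.875 m from the base axis. Payload 6.4 kg.
Tool frame: the origin (TCP) lies midway between the tips of the shut fingers; the grasp point (between the pads) lies 19 mm behind it; z points along the fingers, y is the direction in which the jaws open and shut (so a half turn about z gives the same grasp; the last joint's range is limited). The gripper opens to 85 mm and grips with 20 to 120 N. Pads are 22 mm wide; open, the fingers measure 114 mm over their backs; the gripper's body (76 mm by 85 mm) begins 54 mm behind the grasp point. The pads swing forward as they close: fully open they stand 13 mm farther back than shut.
Start: joints at [-1.467, 0.181, 1.607, -0, 1.354, -0.206], TCP at [0.175, -0.548, 0.231] pointing down, gripper open.
Joint ranges: [-2.99, 2.99], [-0.89, 2.07], [0.3, 2.58], [-1.14, 4.28], [0, 2.63], [-3.12, 3.12]. Speed limits (rad/s): [2.57, 2.57, 3.01, 3.14, 3.14, 3.14].

INTERFACE

Orientations are given as a unit quaternion [w, x, y, z].
In Python, from bench import ctrl, optics, ticket gives the robot as it stands. The module is installed in compiled form; this text tells all that it offers.
- The arm moves only by the tool step_arm, never from a script. Its argument "targets" is text: rows parted by semicolons, each of 6 numbers parted by spaces: the shift along the tool's x, y, z in mm, then the turn, a rotation vector about the tool's x, y, z in rad. In form: dx dy dz rx ry rz; .... A call has 1 to 8 rows; each row is the pose to reach, as a shift and turn from the pose commanded when the call began, along the tool's axes at that moment; what a row does not reach only later rows make up. A row lasts 1/8 s, in which the tool goes at most 62.5 mm and 10.7 degrees, less where a joint would pass 70% of its speed; a pose out of reach is approached as far as the arm can. A call with a gripper value outside its range is refused whole. "grip" is the opening in per cent of the stroke, from 0 (shut) to 100 (fully open), set as the call begins (left out, the last holds). The fingers move at their own pace and stop on an object; the grip force is fixed at half the most. Time passes only in rows, so rows that repeat a pose let the fingers close. It gives the time, the measured TCP pose, the force and the opening at its end, in the units of the state.
- ctrl.get_obs(): the state, without advancing time (a new reading comes with each control period).
- optics.camera(name): name is "scene" or "side" or "wrist"; returns a dict with "image" (420x560x3 uint8, red, green, blue), "mtx" (3x3 intrinsics, pixels), "D" ([k1, k2, p1, p2, k3] as OpenCV has them; the pictures are not rectified), "xyz" and "orientation" of the camera in the world. Camera axes: x right, y up, looking along -z (the intrinsics and any distortion apply to the point x, -y, -z); pixel columns grow to the right and rows downward; lengths in m; the calibration is good to about 2 mm. A picture is of the moment at which its call begins. There is no depth.
- ticket.hand_in(): hands the job in, once; it reports no verdict.
The state is a dict: "time_s": time; "q": joint angles; "dq": joint speeds; "joint_efforts": joint torques, N m; "eef_pos": TCP position; "eef_rot": TCP orientation; "wrist_force": force on the tool from outside, world axes, zero at the start; "torque": the same for the moment, N m; "opening": opening from 0.0 (shut) to 1.0 (fully open).
Only numpy, scipy, OpenCV 4.12 (cv2) and the standard library are available. Lean on these libraries where they do the work, as an engineer would, in place of code of your own. Each camera call takes 0.05 s, during which the arm holds its last target.

TASK

The bare near roller of the embroidery frame has been wound one notch too far, so its row of brass pins leans towards the robot. With a fingertip, lift the red-knobbed pawl up and over, away from the robot, until it lies back on its stop; push the roller's spokes one notch backward, their top away from the robot, so that the brass pins stand upright; then tip the pawl back so that it drops fully between the teeth. It is all light pushing, with nothing to grip: force nothing, and leave everything else on the table where it stands.

Things in the scene. Friction and masses are not known exactly. Their poses are not given: they have to be found in the camera images.
- frame: table-top embroidery scroll frame, bare, fixed to the table, 400 x 460 mm: two wooden side rails (tops 130 mm above the table), a near and a far roller. Origin: middle of its underside. +x away from the robot, +y to the left rail, z up. The left rail's outer face (y = 185 mm) carries ratchet wheel, pawl and spokes; the near roller's axis lies along y at x = -140 mm, 105 mm high
- wheel (a joint): turn (rad) of the near roller with its ratchet wheel (90 mm diameter, 10 teeth, notch 0.628), spokes and pins. Grows as the wheel's top goes away from the robot (backward). Starts at 0 to -0.08; the seated pawl stops it just past 0. With the pawl clear it turns both ways at 0.12 N m and stays put. Pins upright at 0.628. The pawl seats fully from 0.44 to 0.64; past 0.66 it lands on a tooth
- pawl (a joint): swing (rad) of the pawl, axis along frame y. 0 = seated, nose between the teeth; grows as the nose lifts and the knob goes over away from the robot; 1.257 = lying back on its stop pin. Swings freely under its weight: let go below about 0.45 it falls into the teeth, above about 0.55 onto the stop, and stays. The nose clears the teeth from 0.25 up. Its knob moves at under 1 N
- pawl_knob (a point): centre of the red ball knob, 22 mm diameter, on the end of the pawl's upright stem (12 mm wide); it circles the pivot at 90 mm. Seated it stands 180 mm above the table and 42 mm nearer the robot than the pivot; lying back it is 165 mm above the table and 62 mm beyond the pivot.
- pawl_pivot (a point): the pawl's pivot axis, in the pawl's mid-plane, 17 mm outside the rail, 66 mm beyond the wheel axis, 100 mm above the table. Its stem at 0 points up and 28 degrees towards the robot.
- wheel_centre (a point): axis of the ratchet wheel, in the wheel's mid-plane, 17 mm outside the left rail, 105 mm above the table.
- spoke_hub (a point): axis of the four crossed spokes on the roller's end, in the spokes' plane, 60 mm outside the left rail (43 mm outside the pawl's plane), 105 mm above the table.
- spoke_tip (a point): centre of the black ball (16 mm diameter) at the end of the upper spoke; spoke 11 mm thick, four spokes at right angles, ball centre 71 mm from the axis. At wheel = 0 this spoke points up, 0.314 rad (18 degrees) towards the robot; one notch back it leans equally far away from the robot.
- gold_spool: standing spool of gold thread, 28 mm diameter, 60 mm high; origin at its underside; a bystander, stays where it is
- red_spool: standing spool of dark red thread, 28 mm diameter, 60 mm high; origin at its underside; a bystander, stays where it is
- sequin_jar: amber glass jar with brass cap, 54 mm diameter, 65 mm high; origin at its underside; a bystander, stays where it is
- tin_dish: shallow steel dish, 90 mm diameter, 22 mm high; origin at its underside; a bystander, stays where it is
- hook_needle: embroidery hook lying down: dark wooden handle 102 mm long and 16 mm thick with a 48 mm steel needle along its own +x; origin at its underside; a bystander, stays where it is
- snips: small closed thread snips lying flat, about 110 mm long, 8 mm high; origin at its underside; a bystander, stays where it is
- brass_weight: brass pattern weight, 44 mm foot, 41 mm high; origin at its underside; a bystander, stays where it is

How it is judged:
By the outcome, as a careful person would: the job done as asked, in the order asked, and still so for the second after the job is handed in, with the robot touching nothing.
It also fails if it takes over 64 s, if anything falls off the work surface, if the arm or the gripper's body presses on something with over 40 N, if the wrist force passes 120 N, or if a joint passes its speed limit or range.

## Working session

There is one attempt and no reset: what is moved stays moved. The work goes in short steps, Python scripts to look and compute and a tool call to move; the robot and the scene stay as the last step left them, time stands still between calls to the robot, and variables do not carry over. Pictures are saved under pics/ and viewed, and the job is handed in when it is done.

Besides the shell and the picture viewer there is one more tool, called after "Emit:" in YAML: its name, and indented under it one key for each argument. step_arm: Moves the arm, as the interface text tells. Its arguments: {"type":"object","properties":{"targets":{"type":"string"},"grip":{"type":"number"}},"required":["targets"]}

```bash
mkdir -p pics; ls
cat > h.py <<'E'
import numpy as np, cv2
from bench import ctrl, optics, ticket
from scipy.spatial.transform import Rotation as R
def rot(q): return R.from_quat([q[1],q[2],q[3],q[0]])
def snap(n,fn):
    c=optics.camera(n); np.savez('pics/'+fn+'.npz',**{k:np.array(v) for k,v in c.items()})
    cv2.imwrite('pics/'+fn+'.png',c['image'][:,:,::-1]); return c
def load(fn): return dict(np.load('pics/'+fn+'.npz'))
def ray(c,uv):
    p=cv2.undistortPoints(np.array([[uv]],float),np.array(c['mtx']),np.array(c['D']))[0,0]
    d=rot(c['orientation']).apply([p[0],-p[1],-1]); return np.array(c['xyz']),d/np.linalg.norm(d)
def proj(c,P):
    P=np.atleast_2d(P); l=rot(c['orientation']).inv().apply(P-np.array(c['xyz'])); l=l*[1,-1,-1]
    return cv2.projectPoints(l,np.zeros(3),np.zeros(3),np.array(c['mtx']),np.array(c['D']))[0][:,0]
def tri(rs):
    A=0;b=0
    for o,d in rs:
        M=np.eye(3)-np.outer(d,d);A=A+M;b=b+M@o
    return np.linalg.solve(A,b)
def crop(fn,x0,y0,x1,y1,s,out):
    im=cv2.imread('pics/'+fn+'.png')[y0:y1,x0:x1]; cv2.imwrite('pics/'+out+'.png',cv2.resize(im,None,fx=s,fy=s,interpolation=cv2.INTER_CUBIC))
E
python3 - <<'E'
from h import *
for n in ['scene','side','wrist']:
    c=snap(n,n+'0'); print(n,c['xyz'],c['orientation'],c['mtx'],c['D'])
print(ctrl.get_obs())
E
```

```text
pics
scene [1.0994129  0.32652489 0.81281101] [0.42138566 0.16682825 0.32111844 0.83155602] [[415.33880998   0.         280.75342606]
 [  0.         415.33880998 206.21496688]
 [  0.           0.           1.        ]] [-0.04592813  0.          0.          0.          0.        ]
side [0.56253287 0.60029136 0.74881729] [-0.00978602 -0.01199818  0.37855918  0.92544758] [[422.79621791   0.         276.23107404]
 [  0.         422.79621791 204.83340277]
 [  0.           0.           1.        ]] [-0.01947954  0.          0.          0.          0.        ]
wrist [ 0.24925636 -0.52359766  0.37181315] [ 0.7984916  -0.1219174   0.08981049 -0.58265031] [[359.24718428   0.         279.17270456]
 [  0.         359.24718428 209.0916772 ]
 [  0.           0.           1.        ]] [-0.05485233  0.          0.          0.          0.        ]
{'time_s': 0.15, 'q': array([-1.46729442e+00,  1.81390390e-01,  1.60774854e+00, -2.37306176e-05,
        1.35378900e+00, -2.06313107e-01]), 'dq': array([ 0.00087354, -0.00088352, -0.00342969, -0.00107607,  0.00050034,
       -0.00070873]), 'joint_efforts': array([ 1.71184634e-03, -4.45259893e+01, -3.51691568e+01, -2.29813313e-04,
        5.84394496e-03,  4.12632147e-06]), 'eef_pos': array([ 0.17526666, -0.54720897,  0.23059425]), 'eef_rot': array([-6.67347358e-04,  9.88025190e-01,  1.54291211e-01,  2.27350043e-05]), 'wrist_force': array([ 0.91733927, -0.10066538, -0.06909336]), 'torque': array([ 0.00479313, -0.04479871,  0.02129507]), 'opening': 1.004352845640992}
```

View pics/scene0.png

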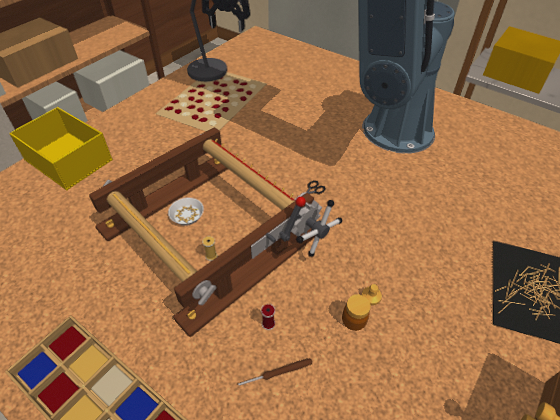

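View pics/side0.png

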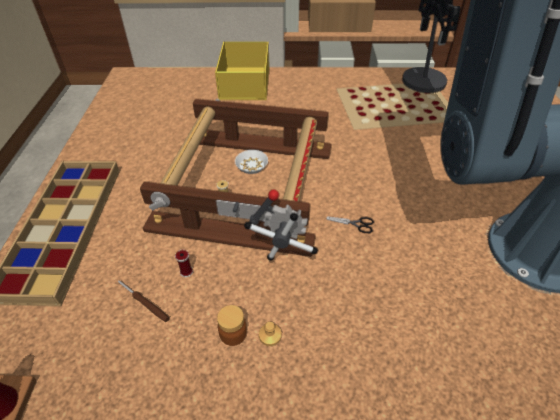

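View pics/wrist0.png

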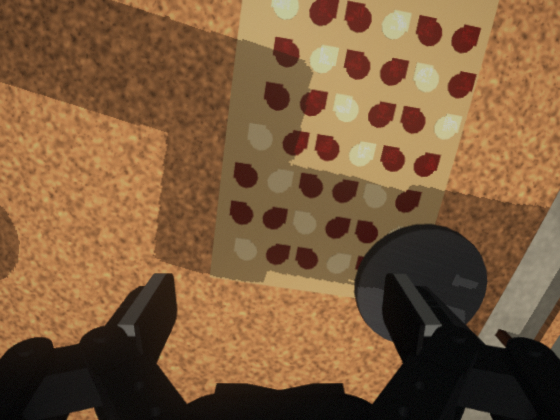

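```bash
python3 -c "
from h import *
crop('scene0',250,170,360,270,7,'sc'); crop('side0',200,170,340,270,5,'si')"
```

```text
(no output)
```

View pics/sc.png

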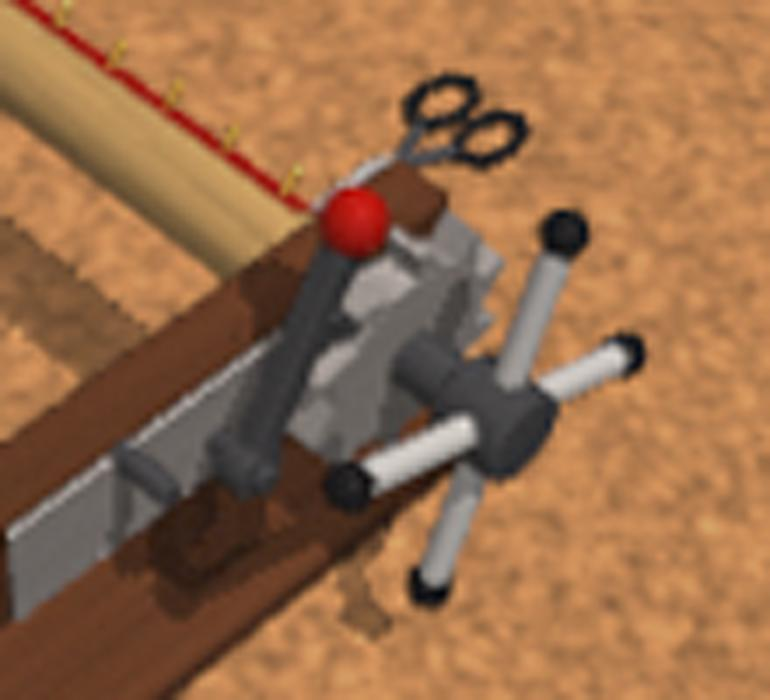

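View pics/si.png

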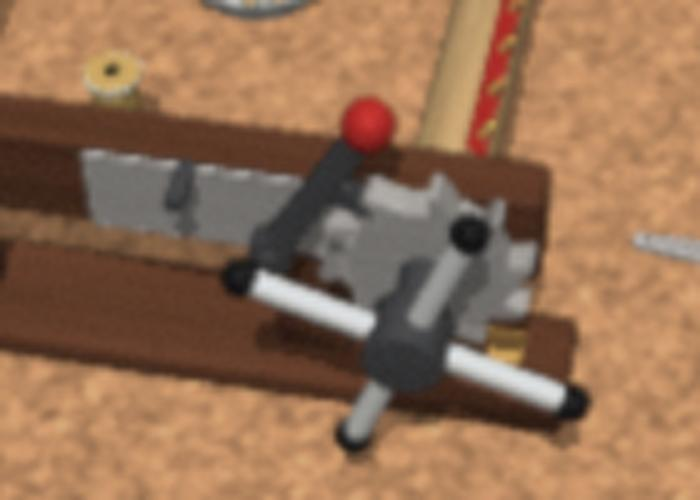

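Measured in the crops: the red knob is at about (300,201) in scene and (273,194.6) in side. I also have the four spoke tips, so I'll fit the frame pose.

```bash
cat > fit.py <<'E'
from h import *
from scipy.optimize import least_squares
sc=load('scene0'); si=load('side0')
f=lambda a,s,o:(np.array(a,float)+.5)/s-.5+o
S=f([[355,222],[564,233],[628,353],[350,485],[430,585]],7,[250,170])
T=f([[368,125],[468,235],[572,402],[240,277],[353,435]],5,[200,170])
for a,b in zip(S,T): print(tri([ray(sc,a),ray(si,b)]).round(4))
def model(p):
    x,y,yaw,w=p; Rz=R.from_euler('z',yaw)
    P=[[-.140+.066-.042,.202,.180]]
    for k in [0,-1,1,2]:   # top, robot side, far, bottom
        a=-.314+w+k*np.pi/2
        P.append([-.140+.071*np.sin(a),.245,.105+.071*np.cos(a)])
    return Rz.apply(P)+[x,y,0]
def res(p):
    M=model(p); return np.r_[(proj(sc,M)-S).ravel(),(proj(si,M)-T).ravel()]
if __name__=='__main__':
    r=least_squares(res,[.55,0,0,0]); print(r.x, res(r.x).round(1).reshape(-1,2))
    print(model(r.x).round(4)); np.save('fr.npy',r.x)
E
python3 fit.py
```

```text
[0.5929 0.013  0.1789]
[0.5539 0.0632 0.1716]
[0.5114 0.0717 0.0827]
[0.643  0.048  0.1293]
[0.6006 0.0552 0.038 ]
[ 0.67230496 -0.20615504 -0.17507138 -0.02526261] [[-0.1 -0.4]
 [ 0.2  0.1]
 [-0.2  0.1]
 [-0.1  0.2]
 [ 0.1 -0.1]
 [-0.2 -0.3]
 [ 0.1 -0.1]
 [ 0.   0.3]
 [ 0.   0.1]
 [ 0.1  0.1]]
[[0.5933 0.013  0.18  ]
 [0.5539 0.0636 0.172 ]
 [0.5112 0.0711 0.0814]
 [0.643  0.0478 0.1286]
 [0.6004 0.0554 0.038 ]]
```

Fit residuals are under 0.4 px, and the knob and spoke heights match what was given. Frame pose is about (0.672, -0.206, yaw -0.175), with the wheel near -0.025. Next I'll work out the moves.

```bash
cat > go.py <<'E'
from h import *
import sys
p=np.load('fr.npy')
def info(F=None):
    o=ctrl.get_obs(); T=rot(o['eef_rot']); Rz=R.from_euler('z',p[2])
    print('t',o['time_s'],'frame pos mm',(Rz.inv().apply(o['eef_pos']-[p[0],p[1],0])*1e3).round(1),'op',o['opening'],'F',np.array(o['wrist_force']).round(1))
    if F is not None:
        W=Rz.apply(np.array(F)/1e3)+[p[0],p[1],0]
        D=R.from_euler('z',p[2])*R.from_euler('x',np.pi)
        print('world',W.round(4),'shift',(T.inv().apply(W-o['eef_pos'])*1e3).round(1),'turn',(T.inv()*D).as_rotvec().round(3))
if __name__=='__main__': info([float(a) for a in sys.argv[1:4]] if len(sys.argv)>3 else None)
E
python3 go.py -149 198 230
```

```text
t 0.15 frame pos mm [-430.  -422.4  230.6] op 1.004352845640992 F [ 0.9 -0.1 -0.1]
world [0.5601 0.0148 0.23  ] shift [ 537.8 -417.9    1.3] turn [-0.001  0.     0.485]
```

Emit:
step_arm:
  targets: "45 -35 -10 0 0 0.06; 90 -70 -20 0 0 0.12; 135 -105 -20 0 0 0.18; 180 -140 -20 0 0 0.24; 225 -175 -20 0 0 0.3; 270 -210 -20 0 0 0.36; 315 -245 -20 0 0 0.42; 360 -280 -20 0 0 0.485"
  grip: 0

```text
time_s: 1.15
eef_pos: [0.4335, -0.1695, 0.2513]
eef_rot: [0.0, 0.996, -0.089, 0.0]
wrist_force: [0.7, -1.0, -0.6]
opening: -0.0
```

```bash
python3 go.py -149 198 230
```

```text
t 1.15 frame pos mm [-241.5   -5.5  251.3] op -9.269246171406771e-05 F [ 0.7 -1.  -0.6]
world [0.5601 0.0148 0.23  ] shift [  92.  -203.7   21.3] turn [ 0.    -0.    -0.002]
```

Emit:
step_arm:
  targets: "23 -50 0 0 0 0; 46 -100 0 0 0 0; 69 -150 0 0 0 0; 85 -190 5 0 0 0; 92 -204 20 0 0 0; 92 -204 20 0 0 0"

```text
time_s: 1.9
eef_pos: [0.5577, 0.0141, 0.229]
eef_rot: [-0.0, 0.996, -0.087, -0.002]
wrist_force: [0.1, 0.2, 0.4]
opening: 0.001
```

```bash
python3 go.py -149 198 168; python3 -c "
from h import *
snap('scene','scene1');snap('side','side1');
crop('side1',190,110,350,270,4,'a'); crop('scene1',240,120,380,260,4,'b')
a=cv2.imread('pics/a.png');b=cv2.imread('pics/b.png');b=cv2.resize(b,(560,560));cv2.imwrite('pics/a1.png',cv2.resize(np.hstack([cv2.resize(a,(560,560)),b]),(800,400)))"
```

```text
t 1.9 frame pos mm [-151.2  196.9  229. ] op 0.001434905263055038 F [0.1 0.2 0.4]
world [0.5601 0.0148 0.168 ] shift [ 2.4 -1.1 61. ] turn [0.    0.004 0.001]
```

View pics/a1.png

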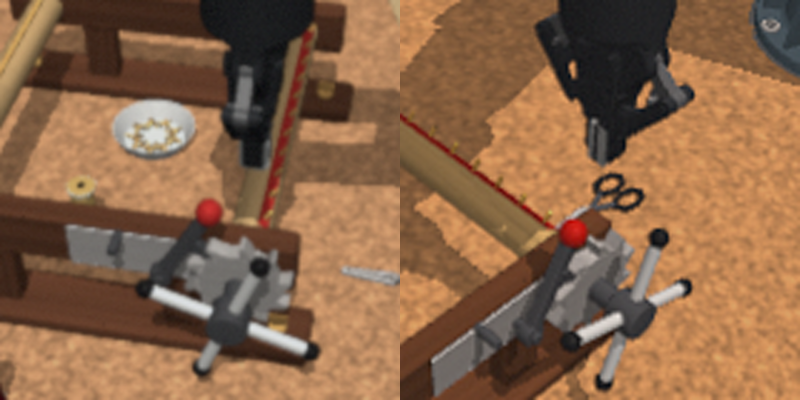

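Emit:
step_arm:
  targets: "0 0 30 0 0 0; 0 0 55 0 0 0; 0 0 61 0 0 0; 0 0 61 0 0 0"

```text
time_s: 2.5
eef_pos: [0.559, 0.0127, 0.1709]
eef_rot: [0.0, 0.996, -0.088, 0.0]
wrist_force: [0.2, 0.6, 0.4]
opening: -0.0
```

```bash
python3 go.py; python3 -c "
from h import *
snap('scene','scene2');snap('side','side2');
crop('side2',200,120,340,260,4,'a'); crop('scene2',250,130,360,240,4,'b')
a=cv2.imread('pics/a.png');b=cv2.imread('pics/b.png');cv2.imwrite('pics/a2.png',np.hstack([cv2.resize(a,(400,400)),cv2.resize(b,(400,400))]))"
```

```text
t 2.5 frame pos mm [-149.7  195.8  170.9] op -0.0003460278573559043 F [0.2 0.6 0.4]
```

View pics/a2.png

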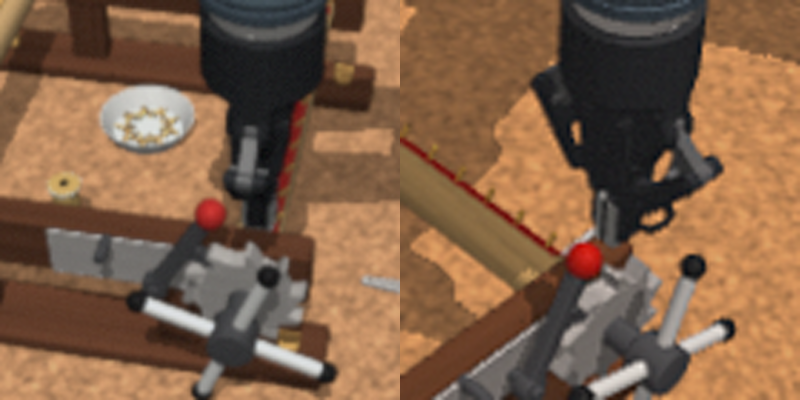

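Emit:
step_arm:
  targets: "9 -2 0 0 0 0; 18 -3 0 0 0 0; 27 -4 0 0 0 0; 36 -4 0 0 0 0; 44 -4 0 0 0 0; 52 -4 0 0 0 0; 60 -4 0 0 0 0; 66 -4 0 0 0 0"

```text
time_s: 3.6
eef_pos: [0.6252, 0.0059, 0.1702]
eef_rot: [-0.0, 0.996, -0.088, 0.0]
wrist_force: [-0.0, 0.5, 0.4]
opening: 0.004
```

```bash
cat > two.py <<'E'
from h import *
import sys
n=sys.argv[1]
snap('scene','scene'+n);snap('side','side'+n)
crop('side'+n,200,130,340,270,4,'a'); crop('scene'+n,250,150,360,260,4,'b')
a=cv2.imread('pics/a.png');b=cv2.imread('pics/b.png');cv2.imwrite('pics/a%s.png'%n,np.hstack([cv2.resize(a,(400,400)),cv2.resize(b,(400,400))]))
E
python3 go.py; python3 two.py 3
```

```text
t 3.6 frame pos mm [-83.4 200.6 170.2] op 0.0036411006731424875 F [-0.   0.5  0.4]
```

View pics/a3.png

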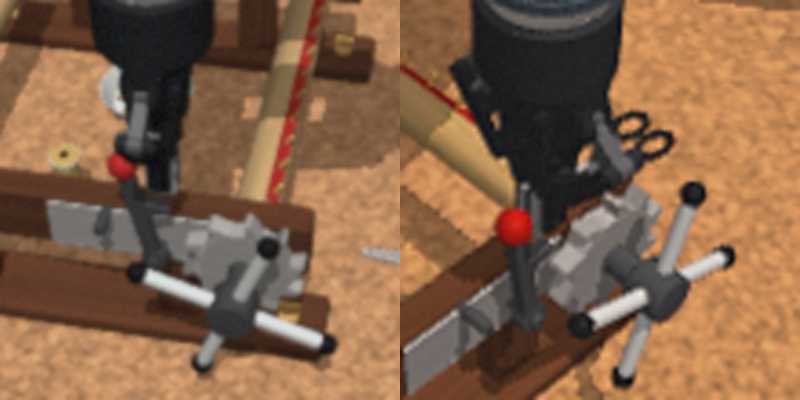

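The knob is past the finger and leaning slightly away. I'll push a little further so it falls onto the stop.

Emit:
step_arm:
  targets: "6 0 0 0 0 0; 12 0 0 0 0 0; 18 0 0 0 0 0; 24 0 0 0 0 0; 24 0 0 0 0 0; 24 0 0 0 0 0; 24 0 0 0 0 0"

```text
time_s: 4.58
eef_pos: [0.6481, 0.0019, 0.1703]
eef_rot: [0.0, 0.996, -0.087, -0.0]
wrist_force: [0.3, 0.5, -0.7]
opening: -0.001
```

```bash
python3 go.py; python3 two.py 4
```

```text
t 4.575 frame pos mm [-60.1 200.7 170.3] op -0.001198567166803629 F [ 0.3  0.5 -0.7]
```

View pics/a4.png

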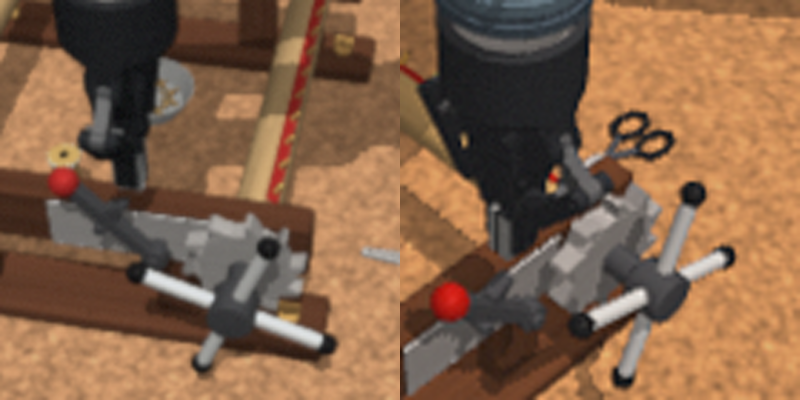

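The pawl now lies back on its stop, with the knob at crop (62,182) side. Now I'll move behind the upper spoke ball.

Emit:
step_arm:
  targets: "0 0 -30 0 0 0; -20 -5 -55 0 0 0; -70 -25 -55 0 0 0; -120 -48 -55 0 0 0; -138 -48 -50 0 0 0; -138 -48 -20 0 0 0; -138 -48 2 0 0 0; -138 -48 2 0 0 0"

```text
time_s: 5.68
eef_pos: [0.5193, 0.0734, 0.1668]
eef_rot: [-0.0, 0.996, -0.087, -0.002]
wrist_force: [0.8, 1.2, -0.2]
opening: 0.002
```

```bash
python3 go.py; python3 two.py 5
```

```text
t 5.675 frame pos mm [-199.4  248.6  166.8] op 0.0017114107437206508 F [ 0.8  1.2 -0.2]
```

View pics/a5.png

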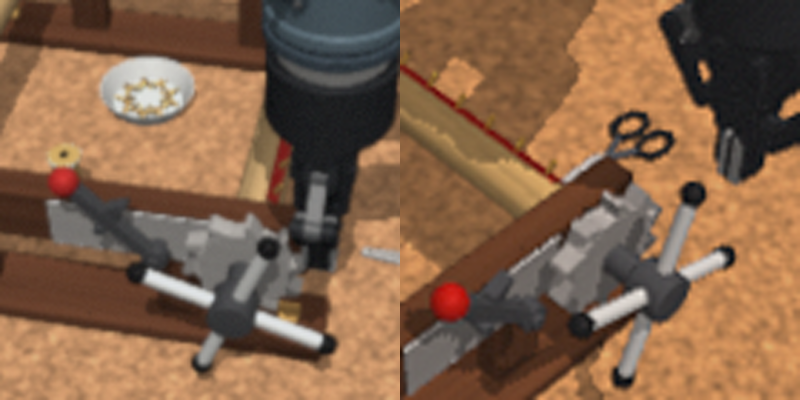

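Emit:
step_arm:
  targets: "8 0 0 0 0 0; 15 0 0 0 0 0; 22 0 0 0 0 0; 29 0 0 0 0 0; 36 0 0 0 0 0; 43 0 0 0 0 0; 50 0 0 0 0 0; 52 0 0 0 0 0"

```text
time_s: 6.78
eef_pos: [0.5724, 0.0641, 0.1681]
eef_rot: [-0.0, 0.996, -0.088, -0.0]
wrist_force: [-1.3, -0.5, 0.4]
opening: -0.001
```

```bash
python3 go.py; python3 two.py 6; python3 -c "
from h import *
crop('scene6',250,170,360,270,7,'sc'); crop('side6',200,170,340,270,5,'si')"
```

```text
t 6.775 frame pos mm [-145.5  248.7  168.1] op -0.0008588295968602895 F [-1.3 -0.5  0.4]
```

View pics/sc.png

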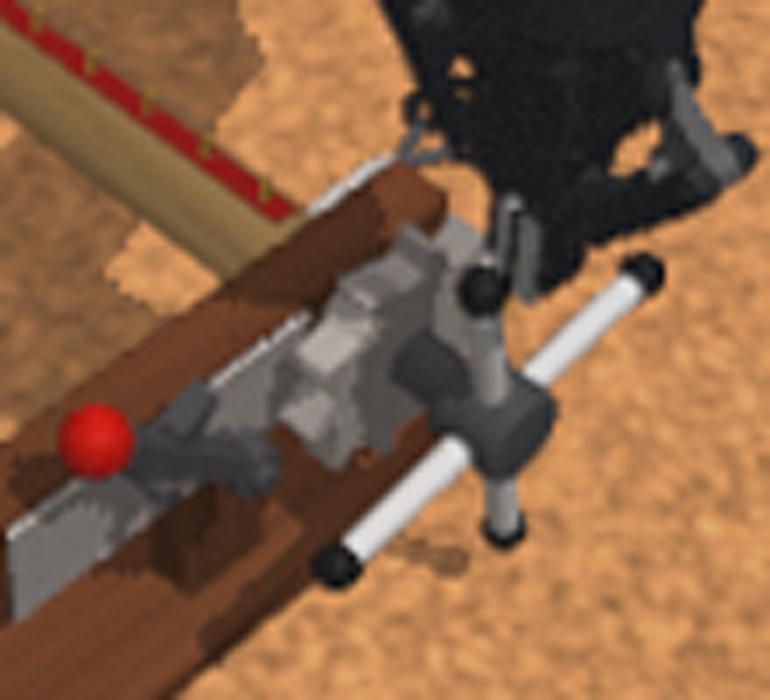

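View pics/si.png

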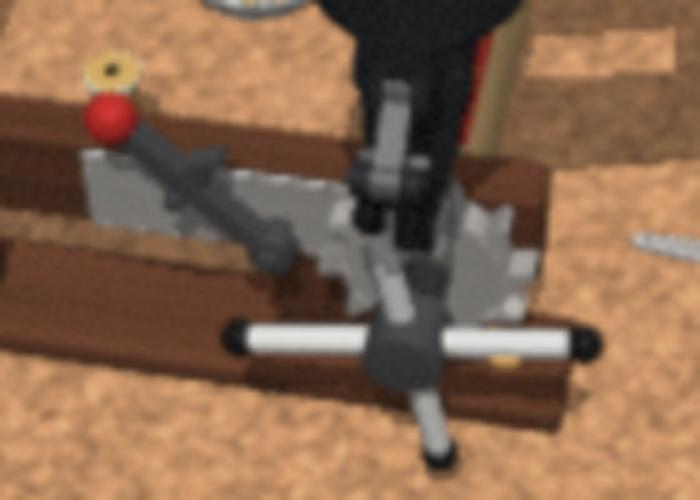

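```bash
cat > fw.py <<'E'
from fit import *
import fit
p=np.load('fr.npy')
def wheel(s,t,tag=''):
    # tips order: top, robot, far, bottom (crop pixels); None to skip
    ms=[i for i in range(4) if s[i]]; mt=[i for i in range(4) if t[i]]
    A=f([s[i] for i in ms],7,[250,170]); B=f([t[i] for i in mt],5,[200,170])
    def r(w):
        M=model([*p[:3],w[0]])[1:]; return np.r_[(proj(sc,M[ms])-A).ravel(),(proj(si,M[mt])-B).ravel()]
    o=least_squares(r,[.5]); print('wheel',o.x,o.fun.round(1))
E
python3 -c "
from fw import *
wheel([(482,290),(643,273),(337,565),(503,530)],[(369,217),(586,344),(236,336),(439,456)])"; python3 go.py
```

```text
[0.5929 0.013  0.1789]
[0.5539 0.0632 0.1716]
[0.5114 0.0717 0.0827]
[0.643  0.048  0.1293]
[0.6006 0.0552 0.038 ]
wheel [0.50135823] [ 0.2  0.1  0.2  0.3  0.2  0.1  0.4 -0.3  0.5 -0.3 -0.4  0.2  0.6  0.2
  0.1 -0.6]
t 6.875 frame pos mm [-145.5  248.7  168.2] op 0.0021781532983258575 F [-0.3  0.9 -0.5]
```

The wheel is at 0.501, as predicted. I'll make a fine push towards about 0.61.

Emit:
step_arm:
  targets: "3 0 0 0 0 0; 5 0 0 0 0 0; 7 0 0 0 0 0; 7 0 0 0 0 0; 7 0 0 0 0 0"

```text
time_s: 7.5
eef_pos: [0.5788, 0.0629, 0.1682]
eef_rot: [-0.0, 0.996, -0.087, -0.0]
wrist_force: [-2.6, 1.4, -1.9]
opening: -0.006
```

```bash
python3 go.py; python3 two.py 7; python3 -c "
from h import *
crop('scene7',250,170,360,270,7,'sc'); crop('side7',200,170,340,270,5,'si')"
```

```text
t 7.5 frame pos mm [-138.9  248.7  168.2] op -0.005848027837171099 F [-2.6  1.4 -1.9]
```

View pics/sc.png

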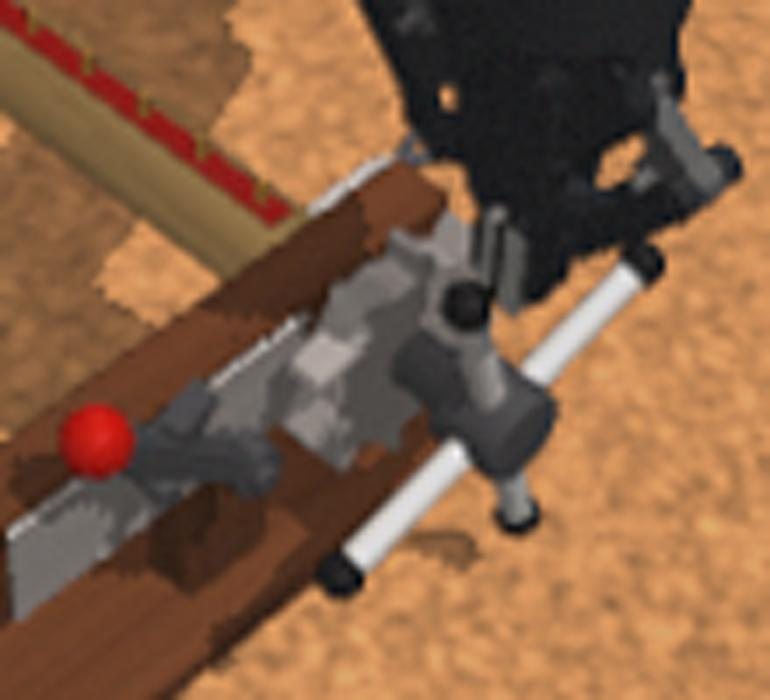

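View pics/si.png

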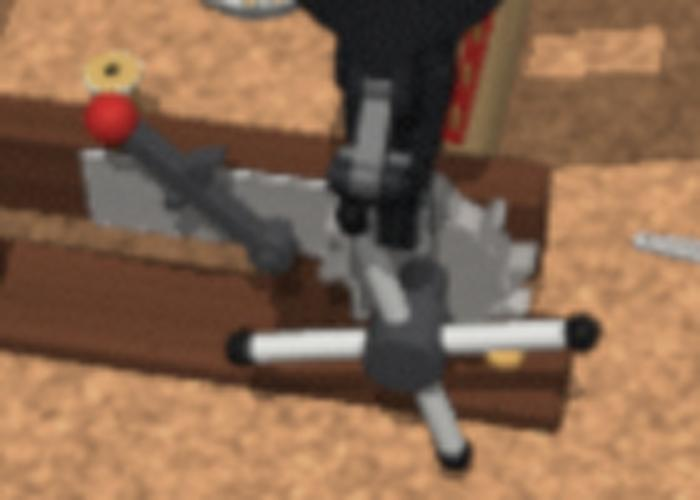

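```bash
python3 -c "
from fw import *
wheel([(466,306),(644,265),(341,574),(517,517)],[(352,218),(582,333),(242,347),(454,455)])"|tail -2
```

```text
wheel [0.59471332] [ 0.3 -0.1 -0.  -0.2 -0.   0.2  0.3 -0.4  0.6 -0.4 -0.2  0.2  0.4  0.2
  0.1 -0.4]
```

Emit:
step_arm:
  targets: "0.6 0 0 0 0 0; 1.2 0 0 0 0 0; 1.2 0 0 0 0 0; 1.2 0 0 0 0 0"

```text
time_s: 8.1
eef_pos: [0.5801, 0.0627, 0.1683]
eef_rot: [-0.0, 0.996, -0.087, 0.0]
wrist_force: [-2.0, 0.4, -0.7]
opening: -0.0
```

```bash
python3 go.py -30 206 215
```

```text
t 8.1 frame pos mm [-137.6  248.7  168.3] op -0.0002877633363881992 F [-2.   0.4 -0.7]
world [0.6786 0.0019 0.215 ] shift [107.7  42.7 -46.7] turn [-0. -0. -0.]
```

Emit:
step_arm:
  targets: "-8 0 0 0 0 0; -15 0 0 0 0 0; -15 0 -30 0 0 0; -15 0 -60 0 0 0; 25 15 -60 0 0 0; 75 30 -60 0 0 0; 125 48 -60 0 0 0; 163 48 -60 0 0 0"

```text
time_s: 9.1
eef_pos: [0.7337, -0.0151, 0.2286]
eef_rot: [0.0, 0.996, -0.088, 0.001]
wrist_force: [-0.6, 1.0, -0.4]
opening: -0.007
```

```bash
python3 go.py 23 201 152; python3 two.py 8; python3 -c "
from h import *
crop('scene8',250,170,360,270,7,'sc'); crop('side8',200,170,340,270,5,'si')"
```

```text
t 9.1 frame pos mm [ 27.1 198.8 228.6] op -0.006717176579853817 F [-0.6  1.  -0.4]
world [ 0.73   -0.0122  0.152 ] shift [-4.2 -2.2 76.6] turn [ 0.    -0.001 -0.002]
```

View pics/sc.png

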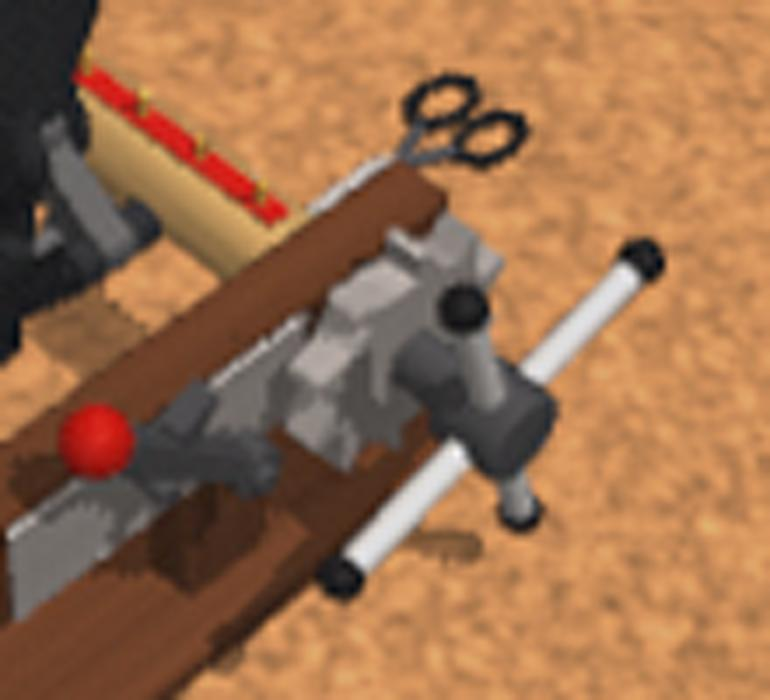

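View pics/si.png

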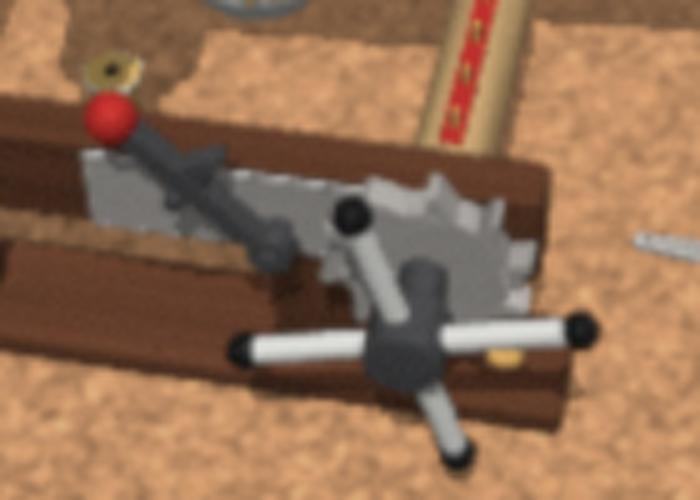

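```bash
python3 -c "
from fw import *
wheel([(464,308),(642,260),(341,578),(520,513)],[(352,216),(581,330),(241,350),(457,455)])
M=model([*p[:3],.61]); print(M)
K=R.from_euler('z',p[2]).apply([[-.012,.202,.165]])+[p[0],p[1],0]
print(proj(sc,K),f([97,440],7,[250,170]),proj(si,K),f([111,118],5,[200,170]))"|tail -8
```

```text
wheel [0.61119412] [ 0.2 -0.   0.2  0.3  0.1 -0.2  0.2 -0.2 -0.   0.1 -0.1  0.4  0.8 -0.
  0.1 -0.4]
[[0.59326216 0.0129619  0.18      ]
 [0.59751257 0.05587758 0.17291228]
 [0.51024452 0.07131374 0.12571045]
 [0.64399287 0.04765604 0.08428955]
 [0.55672482 0.06309221 0.03708772]]
[[263.48462944 232.16907071]] [263.42857143 232.42857143] [[222.18391947 192.92019457]] [221.8 193.2]
```

The wheel is at 0.611 and the knob is on its stop within 0.4 px. Next I'll go down beyond the knob and tip the pawl back.

Emit:
step_arm:
  targets: "0 -2 30 0 0 0; 0 -2 60 0 0 0; 0 -2 75 0 0 0; 0 -2 75 0 0 0; -10 -2 75 0 0 0; -19 -2 75 0 0 0; -28 -2 75 0 0 0; -36 -2 75 0 0 0"

```text
time_s: 10.2
eef_pos: [0.6963, -0.0046, 0.1539]
eef_rot: [0.0, 0.996, -0.087, 0.0]
wrist_force: [1.4, -0.3, 1.2]
opening: 0.002
```

```bash
python3 go.py;python3 two.py 9
```

```text
t 10.2 frame pos mm [-11.5 202.7 153.9] op 0.0016100060351371538 F [ 1.4 -0.3  1.2]
```

View pics/a9.png

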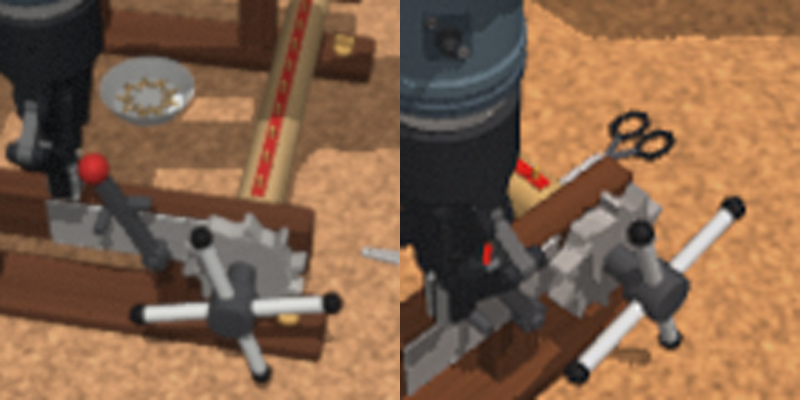

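The pawl is rising with the finger. Continuing.

Emit:
step_arm:
  targets: "-8 0 0 0 0 0; -16 0 0 0 0 0; -24 0 0 0 0 0; -32 0 0 0 0 0; -40 0 0 0 0 0; -47 0 0 0 0 0; -53 0 0 0 0 0; -53 0 0 0 0 0"

```text
time_s: 11.3
eef_pos: [0.6445, 0.0047, 0.1534]
eef_rot: [-0.0, 0.996, -0.087, -0.0]
wrist_force: [-0.3, 0.0, 0.5]
opening: -0.001
```

```bash
python3 go.py;python3 two.py 10
```

```text
t 11.3 frame pos mm [-64.1 202.8 153.4] op -0.0008454510770174179 F [-0.3  0.   0.5]
```

View pics/a10.png

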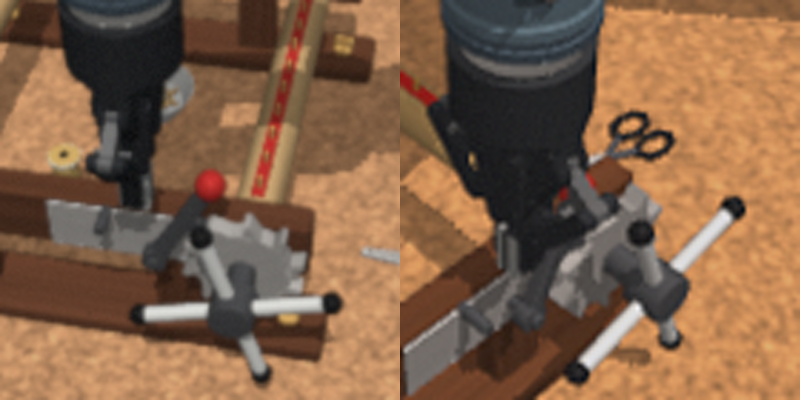

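The pawl has dropped. I'll retreat away from it and up, then check.

Emit:
step_arm:
  targets: "12 0 0 0 0 0; 15 0 -30 0 0 0; 15 0 -75 0 0 0; 15 40 -90 0 0 0; 0 100 -90 0 0 0; -20 160 -90 0 0 0; -40 220 -90 0 0 0; -40 220 -90 0 0 0"

```text
time_s: 12.4
eef_pos: [0.5661, -0.2097, 0.2436]
eef_rot: [0.001, 0.996, -0.09, 0.0]
wrist_force: [0.7, 0.4, 0.3]
opening: -0.005
```

```bash
python3 go.py; python3 two.py 11; python3 -c "
from h import *
crop('scene11',250,170,360,270,7,'sc'); crop('side11',200,170,340,270,5,'si')"
```

```text
t 12.4 frame pos mm [-104.   -22.   243.6] op -0.004803108609028087 F [0.7 0.4 0.3]
```

View pics/sc.png

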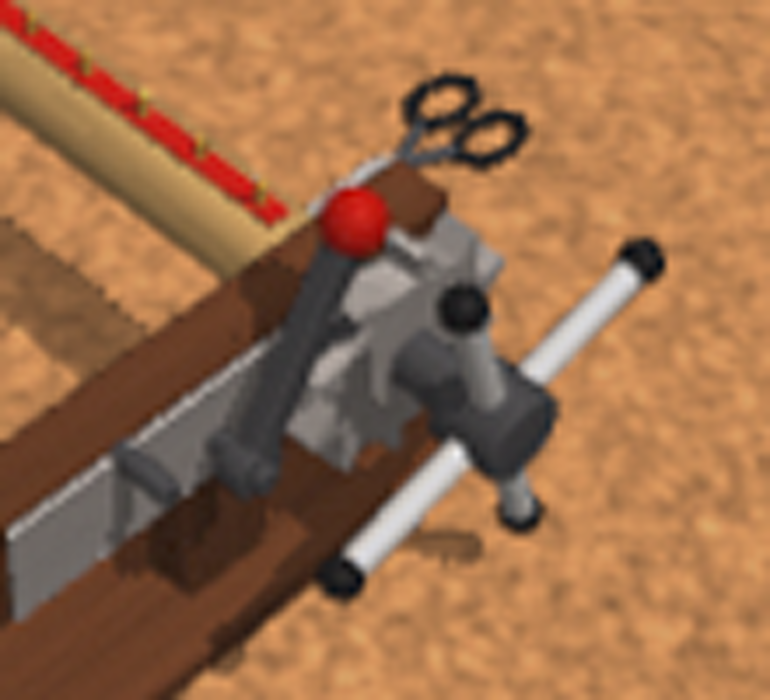

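View pics/si.png

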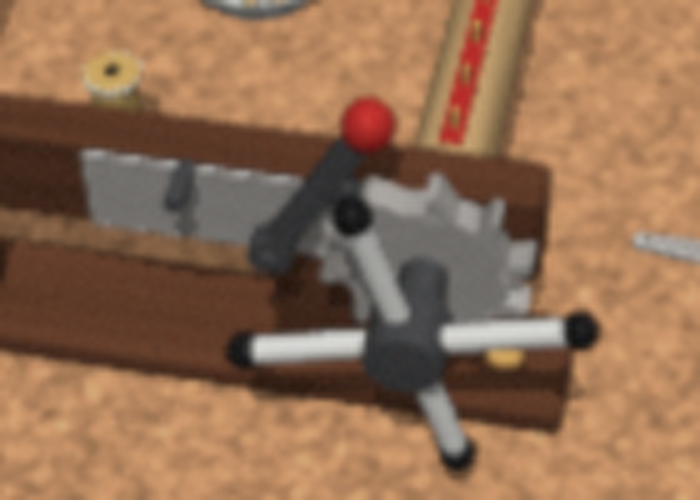

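View pics/scene11.png

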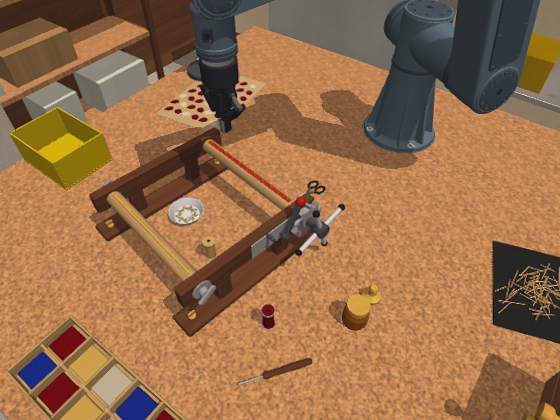

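The knob is back at its starting pixels, (355,222) in the scene crop and (368,125) in the side crop, so the pawl is fully seated. The spoke tips haven't moved from the 0.611 reading, the bystanders look unmoved, and the arm is clear.

```bash
python3 -c "
from h import *
print(ticket.hand_in())"
```

```text
the job is handed in; nothing more can be done
None
```

The job is done and handed in at about 12.4 s of the 64 s allowed. With the closed fingertips I swung the pawl over onto its stop, pushed the upper spoke back one notch, then tipped the pawl back so it dropped between the teeth.

- **Pawl:** while lying back, the knob matched its stop position to within about 0.4 px. At the end it sat at the same pixels as when it was seated at the start, so it is fully down.
- **Wheel:** it measured about 0.611 rad before I tipped the pawl back, inside the 0.44–0.64 seating range and about 0.017 rad (1°) short of pins exactly upright. The spoke tips were at the same pixels after the pawl dropped.
- **Everything else:** the other things on the table look unmoved in the last scene picture, and the arm is clear of everything. The wrist force read only a few newtons at the end of each move, and none of the checks disagreed.

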